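# Switch the mill-ball feeder to its other chute

## Task

The ball feeder's rocking gate is tipped towards one of its two chutes. Press the gate's raised end down with the fingertips so that it rocks over its pivot and stays tipped towards the other chute, and only then push the shutter's post fully aside so that all three balls roll down that other chute into its tray. Do not touch the balls, and leave the jar, bowl and vase standing where they are.

Things in the scene. Friction and masses are not known exactly. Their poses are not given: they have to be found in the camera images.
- feeder: Fixed wooden ball feeder (all lengths here in mm). Origin on the table under the gate's pivot; +x along the feed ramp (away from the robot at yaw 0), +y towards the left chute. Ramp 52 wide, walls 20 high, slopes down from x=270 (floor 156 high) to the gate at x=32 (floor 120 high). Each side: a chute (y 122 to 222), then a tray (y 215 to 325, x -56 to 56, walls to 70 high).
- gate (a joint): Tilt of the seesaw gate, rad, about the feeder's x axis; -0.2 to 0.2. Positive = left end raised, balls roll to the RIGHT tray; negative = right end raised, balls roll to the LEFT tray. Top-heavy and free: it starts at rest at either stop; pressed past level it falls by itself to the other stop and stays. Takes under 1 N at a tab.
- pivot (a point): Middle of the gate, on its pivot, 110 above the table. The gate is an aluminium trough 236 long (feeder y), 58 wide, its floor at this height; its front wall (robot side) is 40 high and carries in its middle a round steel counterweight, 40 diameter, 40 long towards the robot, top 76 above the pivot, leaning 11 each way.
- tab_left (a point): Centre of the top of the flat thumb tab at the gate's left (+y) end, on its robot side: 46 (feeder x) by 36 (feeder y), 6 thick, nothing above or below it. In the gate's frame it lies 56 towards the robot (-x), 98 along +y and 4 above the pivot: about 133 above the table when raised, 114 level, 94 down.
- tab_right (a point): The same tab at the right (-y) end of the gate.
- shutter (a joint): Slide of the shutter, m: 0 = shut across the ramp, 0.060 = fully open at its stop. Opens along the feeder's +y (left). Friction about 2 N plus light damping; stays where left. The balls pass once it is about 40 mm open.
- post_top (a point): Centre of the top of the shutter's upright wooden post, 231 above the table, at feeder x=100. Post 18 by 18, 58 tall, standing on the shutter blade (6 thick, 40 along y, top 173 above the table). Push its right (-y) side towards the feeder's +y. Axes as the feeder's. Ball tops behind the shutter reach 163 to 173.
- tray_left (a point): Centre of the left tray's floor, 6 above the table, 270 along the feeder's +y.
- tray_right (a point): Centre of the right tray's floor, 6 above the table, 270 along the feeder's -y.
- ball0_center (a point): Centre of a white porcelain mill ball, 30 diameter, about 36 g, number 1 in the queue on the ramp behind the shutter.
- ball1_center (a point): Centre of a white porcelain mill ball, 30 diameter, about 36 g, number 2 in the queue on the ramp behind the shutter.
- ball2_center (a point): Centre of a white porcelain mill ball, 30 diameter, about 36 g, number 3 in the queue on the ramp behind the shutter.
- jar: Bystander: amber glass jar with a black cap, 64 diameter, 100 high; origin under its centre. Stands beside the ramp.
- bowl: Bystander: terracotta bowl, 90 diameter, 50 high; origin under its centre. Stands beside the ramp, on the other side from the jar.
- vase: Bystander: small domed terracotta bud vase, 70 diameter, 74 high; origin under its centre. Stands behind the right tray (far side).

How it is judged:
On the way, in this order (a step that is already met when the one before it is completed fails the run):
1. the gate is rocked over to its other stop (distance of tab_left from where it was at the start of the episode above 0.026 m and (value of joint gate above 0.15 rad or value of joint gate below -0.15 rad)), for 0.2 s.
2. the shutter is pushed fully aside (value of joint shutter above 0.045 m), for 0.1 s.
At the end, for the whole second after the job is handed in: The gate rests within 0.05 rad of the stop opposite to the one where it began, the shutter is at least 45 mm open, and all three balls lie in the tray on the gate's new low side (centres inside its walls and below 55 mm), at most creeping (under 0.15 m/s) (distance of tab_left from where it was at the start of the episode above 0.026 m and value of joint shutter above 0.045 m and ((value of joint gate above 0.15 rad and y of ball0_center in the frame of feeder between -0.325 and -0.215 m and x of ball0_center in the frame of feeder between -0.056 and 0.056 m and height (world z) of each of ball0_center, ball1_center, ball2_center below 0.055 m and y of ball1_center in the frame of feeder between -0.325 and -0.215 m and x of ball1_center in the frame of feeder between -0.056 and 0.056 m and y of ball2_center in the frame of feeder between -0.325 and -0.215 m and x of ball2_center in the frame of feeder between -0.056 and 0.056 m) or (value of joint gate below -0.15 rad and y of ball0_center in the frame of feeder between 0.215 and 0.325 m and x of ball0_center in the frame of feeder between -0.056 and 0.056 m and height (world z) of each of ball0_center, ball1_center, ball2_center below 0.055 m and y of ball1_center in the frame of feeder between 0.215 and 0.325 m and x of ball1_center in the frame of feeder between -0.056 and 0.056 m and y of ball2_center in the frame of feeder between 0.215 and 0.325 m and x of ball2_center in the frame of feeder between -0.056 and 0.056 m)) and linear speed of each of ball0, ball1, ball2 below 0.15 m/s); the robot touches nothing.
It fails at once if a ball is touched by the robot (contact force between any of the fingers, the arm and ball0 above 0.3 N or contact force between any of the fingers, the arm and ball1 above 0.3 N or contact force between any of the fingers, the arm and ball2 above 0.3 N).
It fails at once if a ball is lifted (height (world z) of any of ball0_center, ball1_center, ball2_center above 0.2 m).
It fails at once if a bystander is moved more than 20 mm or tipped (distance of any of jar, bowl, vase from where it was at the start of the episode above 0.02 m or angle between any of jar, bowl, vase's own z axis and vertical above 0.3 rad).
It also fails if it takes over 48 s, if anything falls off the work surface, if the arm or the gripper's body presses on something with over 40 N, if the wrist force passes 120 N, or if a joint passes its speed limit or range.

## Robot

A 6-joint arm with a two-finger parallel gripper is mounted at the origin on the work surface. World frame = base frame: x ahead of the robot, y to its left, z up, the work surface at z = 0. Lengths are in m, angles in rad, forces in N, time in s.
With the tool pointing down it reaches from about 0.3 to 0.875 m from the base axis. Payload 6.4 kg.
Tool frame: the origin (TCP) lies where the fingers leave the gripper's body, on its centre line; the fingertips stand 64 mm ahead of it and the grasp point (between the pads) lies 45 mm ahead of it (robot.tcp_to_tips is the distance from the TCP to the fingertips, in m); z points along the fingers, y is the line along which they close (so a half turn about z gives the same grasp; the last joint's range is limited). The gripper opens to 88 mm and grips with 3 to 60 N. Pads are 18 mm wide; open, the fingers measure 123 mm over their backs; the gripper's body (75 mm by 187 mm) begins 45 mm behind the grasp point.
Start: joints at [0.904, 0.181, 1.607, -0, 1.354, -0.206], TCP at [0.256, 0.515, 0.303] pointing down, gripper open.
Joint ranges: [-2.99, 2.99], [-0.89, 2.07], [0.3, 2.58], [-1.14, 4.28], [0, 2.63], [-3.12, 3.12]. Speed limits (rad/s): [2.57, 2.57, 3.01, 3.14, 3.14, 3.14].

## Interface

Orientations are given as [roll, pitch, yaw] about the fixed x, y, z axes, in that order (R = Rz(yaw) Ry(pitch) Rx(roll)).
In Python, from workcell import robot, cams, order gives the robot as it stands. The module is installed in compiled form; this text tells all that it offers.
- The arm moves only by the tool arm_command, never from a script. Its argument "deltas" is a list of rows, each a list of 7 numbers: the opening, from 0 (shut) to 1 (fully open), then the shift along the tool's x, y, z scaled (see below), then the turn, a rotation vector about the tool's x, y, z scaled (see below). A call has 1 to 10 rows; each row is the pose to reach, as a shift and turn from the pose commanded when the call began, along the tool's axes at that moment, turning the shorter way round; what a row does not reach only later rows make up. The controller multiplies each number of a shift by 0.5 m and each number of a turn by pi rad. A row lasts 1/8 s, in which the tool goes at most 62.5 mm and 10.7 degrees, less where a joint would pass 70% of its speed; a pose out of reach is approached as far as the arm can. A call with a number of a shift or a turn outside -1 to 1 is refused whole. A call with a gripper value outside its range is refused whole. The fingers move at their own pace and stop on an object; "force" is the grip in N (left out, the last holds). Time passes only in rows, so rows that repeat a pose let the fingers close. It gives the time, the measured TCP pose, the force, the opening and the grip force at its end, in the units of the state.
- robot.get_obs(): the state, without advancing time (a new reading comes with each control period).
- cams.get_image(name): name is "side" or "top"; returns the picture (400x640x3 uint8, red, green, blue); there is no depth.
- cams.camera_params(name): a dict with "K" (3x3 intrinsics, pixels), "rvec" (rotation vector, rad) and "tvec" (3), from world to camera coordinates, as OpenCV has them. Camera axes: x right, y down, z forward; pixel columns grow to the right and rows downward; lengths in m; the calibration is good to about 2 mm. A picture is of the moment at which its call begins. camera_params takes no time and is no camera call.
- order.sign_off(): hands the job in; it is judged then, once.
The state is a dict: "time_s": time; "joint_pos": joint angles; "dq": joint speeds; "effort": joint torques, N m; "tcp_pos": TCP position; "tool_rot": TCP orientation; "ft_force": force on the tool from outside, world axes, zero at the start; "torque": the same for the moment, N m; "opening": finger opening in m; "grasp_force": force on a finger pad.
Only numpy, scipy, OpenCV 4.12 (cv2) and the standard library are available. Lean on these libraries where they do the work, as an engineer would, in place of code of your own. Each camera call takes 0.05 s, during which the arm holds its last target. There are 200 camera calls.

## Working session

There is one attempt and no reset: what is moved stays moved. The work goes in short steps, Python scripts to look and compute and a tool call to move; the robot and the scene stay as the last step left them, time stands still between calls to the robot, and variables do not carry over. Pictures are saved under pics/ and viewed, at most 10 in all, crops included, and the job is handed in when it is done.

Besides the shell and the picture viewer there is one more tool, called after "Emit:" as name([rows], argument=value, ...), one row to a line, values as JSON. arm_command: Moves the arm, as the interface text tells. Shifts and turns lie within -1 to 1; 1 stands for 0.5 m of shift or pi rad of turn. Its arguments: {"type":"object","properties":{"deltas":{"type":"array"},"force":{"type":"number"}},"required":["deltas"]}

```bash
mkdir -p pics; cat > h.py <<'E'
import numpy as np, cv2
from workcell import robot, cams, order
def cam(n):
    p=cams.camera_params(n); return np.array(p["K"],float),cv2.Rodrigues(np.array(p["rvec"],float))[0],np.array(p["tvec"],float).ravel()
def ray(n,uv):
    K,R,t=cam(n); d=R.T@np.linalg.inv(K)@np.array([*uv,1.]); return -R.T@t,d/np.linalg.norm(d)
def onz(n,uv,z):
    c,d=ray(n,uv); return c+d*(z-c[2])/d[2]
def proj(n,P):
    K,R,t=cam(n); q=(R@np.atleast_2d(P).T).T+t; q=q@K.T; return q[:,:2]/q[:,2:]
E
python3 - <<'E'
from h import *
for n in("top","side"):
    im=cams.get_image(n); cv2.imwrite(f"pics/{n}0.png",cv2.cvtColor(im,cv2.COLOR_RGB2BGR)); print(n,ray(n,(320,200)))
o=robot.get_obs(); print(o["tcp_pos"],o["tool_rot"],o["opening"],o["time_s"])
E
```

```text
top (array([0.45752042, 0.00511783, 1.53018653]), array([ 0.1196259 ,  0.0125581 , -0.99273961]))
side (array([0.3109528, 0.611614 , 0.897454 ]), array([ 0.28515996, -0.6134089 , -0.73648715]))
[0.25542478 0.51472588 0.30192558] [-3.14004559e+00 -3.06923464e-04  2.68078072e+00] 0.08799902221076504 0.1
```

View pics/top0.png

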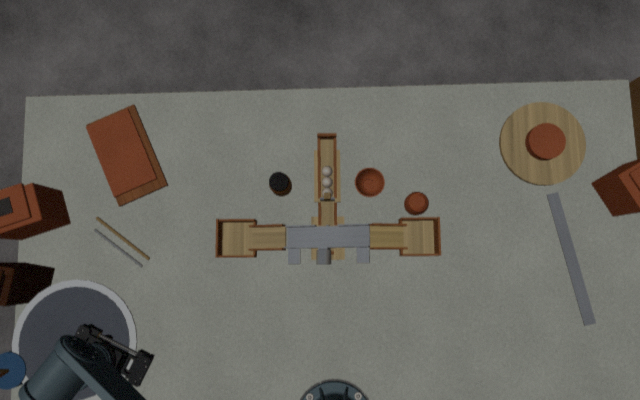

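View pics/side0.png

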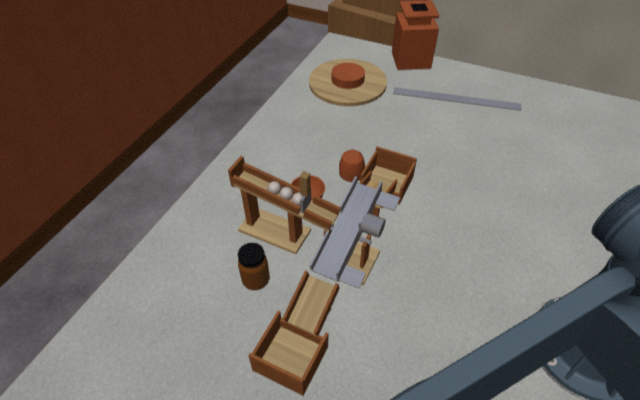

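The top view shows the feeder: trays at (237,239) and (420,237), tabs at (294,256) and (363,255), and the post near (327,196). The side view shows tabs at (350,276) and (388,200). Next I'll take zoomed crops to measure from.

```bash
python3 - <<'E'
import cv2
a=cv2.imread("pics/top0.png")[125:270,205:450]; b=cv2.imread("pics/side0.png")[130:300,220:430]
cv2.imwrite("pics/tc.png",cv2.resize(a,None,fx=3.2,fy=3.2,interpolation=cv2.INTER_CUBIC))
cv2.imwrite("pics/sc.png",cv2.resize(b,None,fx=3.5,fy=3.5,interpolation=cv2.INTER_CUBIC))
E
```

```text
(no output)
```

View pics/tc.png

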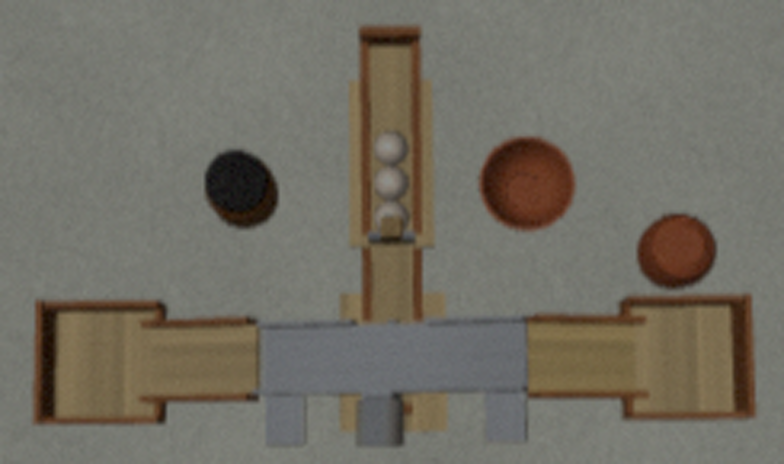

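View pics/sc.png

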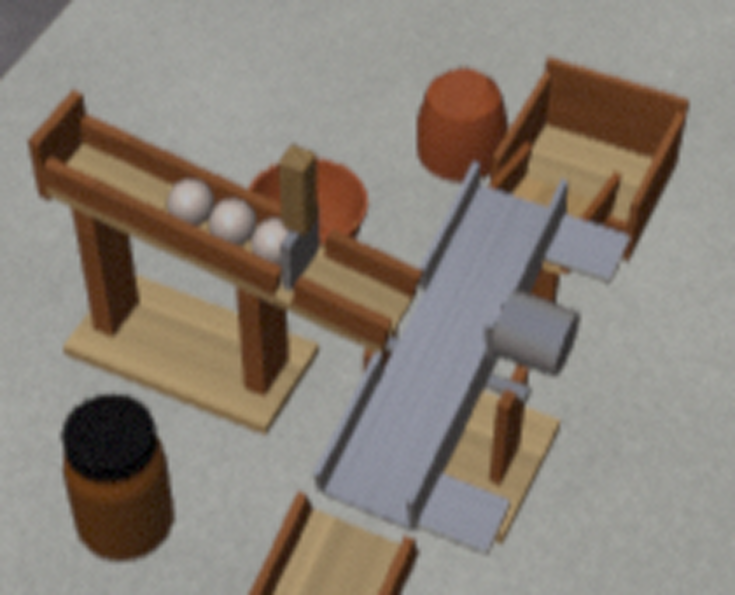

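```bash
python3 - <<'E'
from h import *
T=lambda u,v:(205+(u+.5)/3.2-.5,125+(v+.5)/3.2-.5); S=lambda u,v:(220+(u+.5)/3.5-.5,130+(v+.5)/3.5-.5)
def tri(a,b):
    c1,d1=ray("top",T(*a));c2,d2=ray("side",S(*b))
    s=np.linalg.lstsq(np.stack([d1,-d2],1),c2-c1,rcond=None)[0]; p,q=c1+s[0]*d1,c2+s[1]*d2
    return ((p+q)/2).round(4),round(float(np.linalg.norm(p-q)),4)
print("L",tri((286,420),(461,512)),"R",tri((506,418),(588,247)),"post",tri((391,226),(299,155)))
print("balls",tri((391,149),(190,200)))
C={k:onz("top",T(*v),.07) for k,v in dict(l1=(38,303),l2=(37,422),r1=(748,297),r2=(752,414)).items()}
for k,v in C.items(): print(k,v.round(4))
m=sum(C.values())/4; d=(C['l1']+C['l2']-C['r1']-C['r2'])/2; print("mid",m.round(4),"len",np.linalg.norm(d),"yaw",np.arctan2(-d[0],d[1]))
print("ramp end z~.18",onz("top",T(391,33),.176))
E
```

```text
L (array([0.4755, 0.1015, 0.0894]), 0.0046) R (array([ 0.4711, -0.0911,  0.1289]), 0.0025) post (array([0.6264, 0.0037, 0.2306]), 0.0009)
balls (array([0.7038, 0.0023, 0.1584]), 0.0033)
l1 [0.5846 0.3258 0.07  ]
l2 [0.4772 0.3266 0.07  ]
r1 [ 0.5737 -0.3177  0.07  ]
r2 [ 0.4686 -0.3158  0.07  ]
mid [0.526  0.0047 0.07  ] len 0.6430341944667528 yaw -0.015145228700596109
ramp end z~.18 [ 0.80005185 -0.00085746  0.176     ]
```

Right tab measures z = 0.129 and left 0.089, so the right end is raised. Pivot is about (0.526, 0.004) with yaw -0.015, and the post top is at z = 0.2306, which matches the given 231. I'll press tab_right (0.470, -0.092) with the fingers closed and tool y along world x.

Emit:
arm_command([
  [0,-0.9176,-0.9058,0,0,0,0.3533],
  [0,-0.9176,-0.9058,0,0,0,0.3533],
  [0,-0.9176,-0.9058,0,0,0,0.3533],
  [0,-0.9176,-0.9058,0,0,0,0.3533],
  [0,-0.9176,-0.9058,0,0,0,0.3533],
  [0,-0.9176,-0.9058,0,0,0,0.3533],
  [0,-0.9176,-0.9058,0,0,0,0.3533],
  [0,-0.9176,-0.9058,0,0,0,0.3533],
  [0,-0.9176,-0.9058,0,0,0,0.3533],
  [0,-0.9176,-0.9058,0,0,0,0.3533],
], force=5)

```text
time_s: 1.35
tcp_pos: [0.459, -0.0781, 0.3026]
tool_rot: [3.141, -0.0, 1.57]
ft_force: [1.4, 0.4, 0.4]
opening: 0.0009
grasp_force: 0.0
```

Emit:
arm_command([
  [0,0,0,0,0,0,0],
  [0,0,0,0,0,0,0],
  [0,0,0,0,0,0,0],
])

```text
time_s: 1.72
tcp_pos: [0.4584, -0.0746, 0.3025]
tool_rot: [-3.141, -0.0, 1.573]
ft_force: [0.1, -0.9, 0.2]
opening: -0.0001
grasp_force: 0.0
```

Emit:
arm_command([
  [0,-0.041,0.013,0,0,0,0],
  [0,-0.041,0.013,0.09,0,0,0],
  [0,-0.041,0.013,0.18,0,0,0],
  [0,-0.041,0.013,0.18,0,0,0],
  [0,-0.041,0.013,0.18,0,0,0],
])

```text
time_s: 2.35
tcp_pos: [0.4663, -0.0969, 0.2143]
tool_rot: [3.14, 0.001, 1.571]
ft_force: [-0.1, -0.2, -0.1]
opening: 0.0008
grasp_force: 0.0
```

Emit:
arm_command([
  [0,0,0,0.02,0,0,0],
  [0,0,0,0.04,0,0,0],
  [0,0,0,0.06,0,0,0],
  [0,0,0,0.08,0,0,0],
  [0,0,0,0.09,0,0,0],
  [0,0,0,0.1,0,0,0],
  [0,0,0,0.104,0,0,0],
  [0,0,0,0.104,0,0,0],
  [0,0,0,0.104,0,0,0],
  [0,0,0,0.104,0,0,0],
])

```text
time_s: 3.6
tcp_pos: [0.4655, -0.0966, 0.161]
tool_rot: [3.141, 0.0, 1.571]
ft_force: [0.3, 0.3, 0.0]
opening: 0.0006
grasp_force: 0.0
```

Emit:
arm_command([
  [0,0,0,-0.06,0,0,0],
  [0,0,0,-0.12,0,0,0],
  [0,0,0,-0.24,0,0,0],
  [0,0,0,-0.3,0,0,0],
  [0,0,0,-0.3,0,0,0],
  [0,0,0,-0.3,0,0,0],
])

```text
time_s: 4.35
tcp_pos: [0.4648, -0.0963, 0.3095]
tool_rot: [-3.14, -0.001, 1.571]
ft_force: [-0.2, -0.1, -0.1]
opening: 0.0006
grasp_force: 0.0
```

```bash
python3 - <<'E'
from h import *
im=cams.get_image("side"); b=cv2.cvtColor(im,cv2.COLOR_RGB2BGR)[130:300,220:430]
cv2.imwrite("pics/s1.png",cv2.resize(b,None,fx=3.5,fy=3.5,interpolation=cv2.INTER_CUBIC))
o=robot.get_obs(); print(o["tcp_pos"],o["time_s"])
# expected right tab centre in this crop, down vs raised
for z in(.094,.133): print(z,(proj("side",[[.470,-.092,z]])-[220,130])*3.5)
E
```

```text
[ 0.46457924 -0.09617904  0.30896692] 4.4
0.094 [[585.0751139  282.00277674]]
0.133 [[591.60592604 241.21099665]]
```

View pics/s1.png

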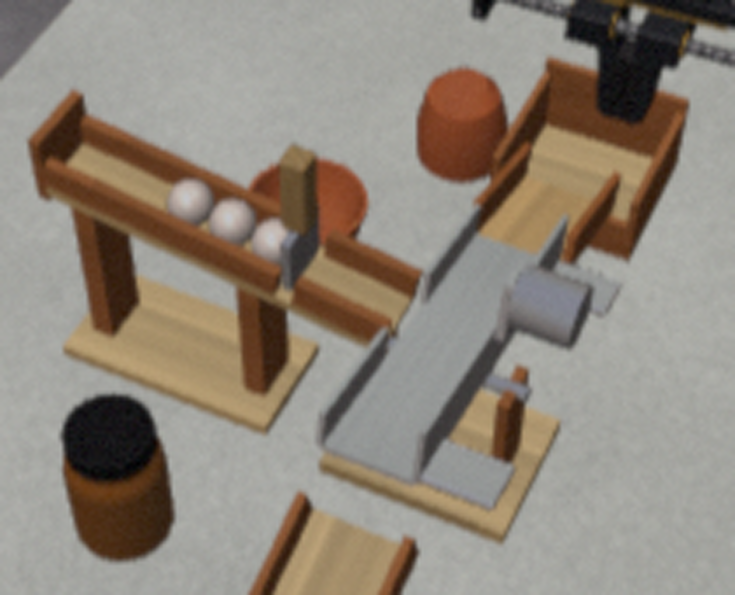

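The gate has rocked over. The left tab is now up near (465,475) and the right tab is down near (590,290), matching the predicted (585,282). Next I'll move beside the post's right side.

Emit:
arm_command([
  [0,0.102,0.31,0,0,0,0],
  [0,0.102,0.31,0,0,0,0],
  [0,0.102,0.31,0,0,0,0],
  [0,0.102,0.31,0,0,0,0],
  [0,0.102,0.31,0.05,0,0,0],
  [0,0.102,0.31,0.096,0,0,0],
  [0,0.102,0.31,0.096,0,0,0],
  [0,0.102,0.31,0.096,0,0,0],
])

```text
time_s: 5.4
tcp_pos: [0.6199, -0.0459, 0.2631]
tool_rot: [-3.141, 0.0, 1.57]
ft_force: [0.1, -0.4, 0.2]
opening: 0.0006
grasp_force: 0.0
```

Emit:
arm_command([
  [0,0.03,0,0,0,0,0],
  [0,0.055,0,0,0,0,0],
  [0,0.08,0,0,0,0,0],
  [0,0.105,0,0,0,0,0],
  [0,0.13,0,0,0,0,0],
  [0,0.155,0,0,0,0,0],
  [0,0.175,0,0,0,0,0],
  [0,0.185,0,0,0,0,0],
  [0,0.185,0,0,0,0,0],
  [0,0.185,0,0,0,0,0],
])

```text
time_s: 6.65
tcp_pos: [0.6203, 0.0447, 0.2627]
tool_rot: [-3.141, 0.004, 1.569]
ft_force: [-0.1, -12.4, 0.9]
opening: 0.0003
grasp_force: 5.8
```

Emit:
arm_command([
  [0,-0.03,0,0,0,0,0],
  [0,-0.03,0,-0.08,0,0,0],
  [0,-0.03,0,-0.16,0,0,0],
  [0,-0.03,-0.2,-0.2,0,0,0],
  [0,-0.03,-0.4,-0.2,0,0,0],
  [0,-0.03,-0.4,-0.2,0,0,0],
  [0,-0.03,-0.4,-0.2,0,0,0],
  [0,-0.03,-0.4,-0.2,0,0,0],
  [0,-0.03,-0.4,-0.2,0,0,0],
  [0,-0.03,-0.4,-0.2,0,0,0],
])

```text
time_s: 7.9
tcp_pos: [0.4213, 0.0319, 0.3624]
tool_rot: [-3.141, -0.0, 1.571]
ft_force: [-0.0, -0.5, -0.5]
opening: 0.0001
grasp_force: 0.0
```

```bash
python3 - <<'E'
from h import *
for n in("side","top"): cv2.imwrite(f"pics/{n}2.png",cv2.cvtColor(cams.get_image(n),cv2.COLOR_RGB2BGR))
print(proj("side",[[.626,.0037+.06,.231]]),robot.get_obs()["time_s"])
E
```

```text
[[291.95201615 193.4227046 ]] 8.0
```

View pics/side2.png

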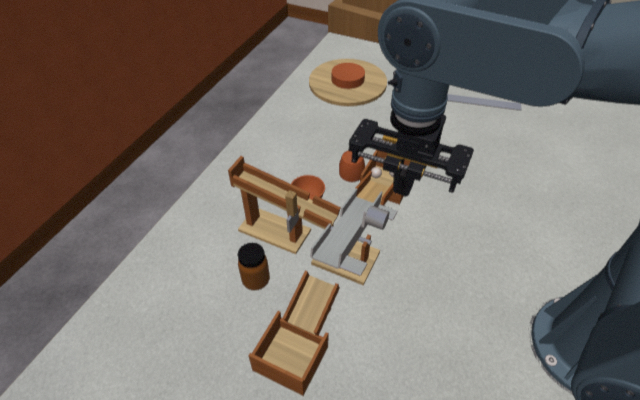

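View pics/top2.png

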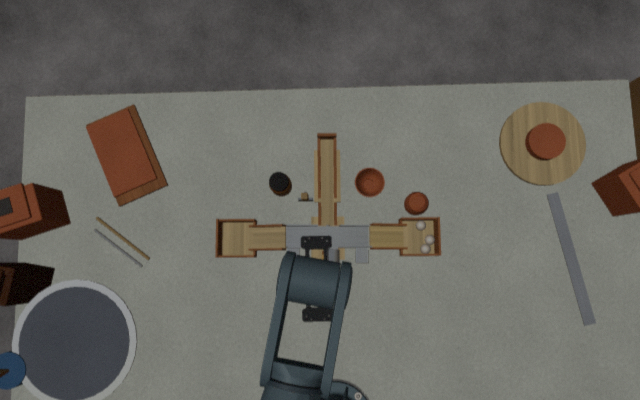

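The top view shows all three balls in the right tray, at (421,226), (430,240) and (425,248). The post is at the open stop, near (291,195) in the side view against a predicted (292,193). I'll let things settle for a second and hand in.

Emit:
arm_command([
  [0,0,0,0,0,0,0],
  [0,0,0,0,0,0,0],
  [0,0,0,0,0,0,0],
  [0,0,0,0,0,0,0],
  [0,0,0,0,0,0,0],
  [0,0,0,0,0,0,0],
  [0,0,0,0,0,0,0],
  [0,0,0,0,0,0,0],
  [0,0,0,0,0,0,0],
  [0,0,0,0,0,0,0],
])

```text
time_s: 9.25
tcp_pos: [0.4203, 0.032, 0.3627]
tool_rot: [3.142, -0.0, 1.571]
ft_force: [-0.6, -0.3, -0.7]
opening: 0.0009
grasp_force: 0.0
```

```bash
python3 -c "
from workcell import order; print(order.sign_off())"
```

```text
the job is handed in; nothing more can be done
None
```

I rocked the gate over to the right chute, then pushed the shutter to its open stop. In the last picture all three balls lie in the right tray and the jar, bowl and vase stand where they were; I handed the job in at about 9 s, and no verdict came back.

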